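# Try the exposure unit's lid, free it if it is caught, and hold it open

### The arm

A 6-joint arm with a two-finger parallel gripper is mounted at the origin on the work surface. World frame = base frame: x ahead of the robot, y to its left, z up, the work surface at z = 0. Lengths are in m, angles in rad, forces in N, time in s.
With the tool pointing down it reaches from about 0.25 to 0.725 m from the base axis. Payload 4 kg.
Tool frame: the origin (TCP) lies at the very end of the fingers, on their centre line; the grasp point (between the pads) lies 19 mm behind it; x points along the fingers, y is the direction in which the jaws open and shut, and the axes are right-handed (so a half turn about x gives the same grasp; the last joint's range is limited). The gripper opens to 85 mm and grips with 20 to 120 N. Pads are 22 mm wide; open, the fingers measure 114 mm over their backs; the gripper's body (76 mm by 85 mm) begins 54 mm behind the grasp point. The pads swing forward as they close: fully open they stand 13 mm farther back than shut.
Start: joints at [-1.195, 0.241, 0.005, 1.335, 0, 1.571], TCP at [0.184, -0.465, 0.231] pointing down, gripper open.
Joint ranges: [-2.72, 2.72], [-1.05, 1.87], [-1.09, 1.28], [-1.99, 2.15], [-1.42, 1.44], [-3.14, 3.14]. Speed limits (rad/s): [2.79, 2.79, 3.14, 3.14, 3.14, 3.14].

### API

Orientations are given as a unit quaternion [x, y, z, w].
In Python, from workcell import get_obs, camera, job_done gives the robot as it stands. The module is installed in compiled form; this text tells all that it offers.
- The arm moves only by the tool arm_command, never from a script. Its argument "motion" is a list of rows, each an object of numbers: "x", "y", "z": the shift along the tool's x, y, z in m; "roll": the turn about the tool's x in rad; "fingers": the opening, from 0 (shut) to 1 (fully open). A call has 1 to 20 rows; each row shifts and turns the pose as measured when the row begins, along the tool's axes as they then stand; what a row does not reach is not made up. A row lasts 1/12 s, in which the tool goes at most 41.7 mm and 7.16 degrees, less where a joint would pass 70% of its speed; a pose out of reach is approached as far as the arm can. A call is refused whole if a number of a shift passes 0.0417 or a number of a turn 0.125, either way. A call with a gripper value outside its range is refused whole. The fingers move at their own pace and stop on an object; the grip force is fixed at half the most. Time passes only in rows, so rows that do not move let the fingers close. It gives the time, the measured TCP pose, the force and the opening at its end, in the units of the state.
- get_obs(): the state, without advancing time (a new reading comes with each control period).
- camera(name): name is "scene" or "top" or "wrist"; returns a dict with "frame" (480x640x3 uint8, red, green, blue), "intrinsics" (3x3 intrinsics, pixels), "rvec" (rotation vector, rad) and "tvec" (3), from world to camera coordinates, as OpenCV has them. Camera axes: x right, y down, z forward; pixel columns grow to the right and rows downward; lengths in m; the calibration is good to about 2 mm. A picture is of the moment at which its call begins. There is no depth.
- job_done(): hands the job in, once; it reports no verdict.
The state is a dict: "clock": time; "joint_pos": joint angles; "joint_vel": joint speeds; "tau": joint torques, N m; "eef_pos": TCP position; "tool_rot": TCP orientation; "ft_force": force on the tool from outside, world axes, zero at the start; "ft_torque": the same for the moment, N m; "grip_width": finger opening in m.
Only numpy, scipy, OpenCV 4.12 (cv2) and the standard library are available. Lean on these libraries where they do the work, as an engineer would, in place of code of your own. Each camera call takes 0.05 s, during which the arm holds its last target.

### The job

Open the lid of the screen exposure unit by its bar handle and hold it open at about 40 degrees so that a colleague can lay in a film; finish while still holding it there, because it falls shut when let go. Tug it gently first and never force it: the round quarter-turn knob on the lid may or may not have it caught and nothing outside shows which; if the lid is caught, a quarter turn of the knob frees it (and would catch a free one). Leave the squeegee, jars and can around the unit where they are.

Things in the scene. Friction and masses are not known exactly. Their poses are not given: they have to be found in the camera images.
- unit: Exposure unit, a grey box fixed to the table: 380 mm wide (its y), lid opening 270 mm deep (its x -135 to +135), 100 mm high, with a fixed rear deck of the same height (x +135 to +220). Origin: on the table under the middle of the lid opening. x points from its front (robot side: handle and knob) to its rear, y left, z up. Place and yaw (within 0.25 rad) vary.
- unit_hinge (a point): Middle of the lid's hinge line, which runs along the unit's y axis at unit x = +135 mm, 100 mm above the table. Fixed to the unit.
- lid (a joint): Angle of the white lid (265 x 374 x 12 mm, 0.5 to 0.9 kg) about its hinge, rad: 0 shut, growing as the front edge rises, at most 1.25. It falls shut when let go. A caught lid still lifts about 0.02 rad (4 to 5 mm at the handle), then stops dead (pull it then with 10 to 30 N, never over 60); a free one goes on rising with about 3 to 6 N at the handle.
- lid_handle (a point): Middle of the lid's round steel bar handle: 12 mm diameter, 120 mm long along the lid's y, its axis 36 mm above the lid's top face, on two 10 mm posts 55 mm either side. 225 mm in front of the hinge line, 60 mm left of the unit's middle, 148 mm above the table when shut. The bar can turn between the fingers as the lid tilts. Axes as the lid's (the unit's when shut).
- lid_knob (a point): On the axis of the round, plain black quarter-turn knob on the lid: 42 mm diameter, top 40 mm above the lid's top face, the lowest 10 mm a narrower neck. This point is 28 mm above that face, 140 mm above the table when shut, 210 mm in front of the hinge line, 100 mm right of the unit's middle. Its orientation is the lid's, not the knob's: the knob shows no mark.
- knob_foot (a point): Where the knob's axis meets the lid's top face, 28 mm below lid_knob. The knob turns both ways without stops about the lid's z (drag about 0.1 N m). A hidden crossbar below turns with it and catches when within about 37 degrees of the unit's x axis, either way round; from any caught position a 90 degree turn (within 15), either way, frees it. Turn it with the lid down.
- squeegee: Bystander: wooden squeegee with a rubber edge, 240 x 70 x 22 mm, lying in front of the unit.
- ink_jar: Bystander: white screw-top jar, 70 mm diameter, 85 mm high, standing to the right of the unit.
- ink_pot: Bystander: yellow pot, 60 mm diameter, 70 mm high, to the right of the unit.
- spray_can: Bystander: blue can, 60 mm diameter, 170 mm high, standing to the left of the unit.

How it is judged:
On the way:
1. the lid has come free and is rising (past 0.15 rad) (value of joint lid above 0.15 rad), for 0.1 s.
At the end, for the whole second after the job is handed in: The lid stands still (under 0.06 rad/s) between 0.52 and 0.87 rad (30 to 50 degrees) open, carried by the robot's fingers at the handle: more than 1.5 N between fingers and lid, the fingers' grasp point within 70 mm of the handle's middle (value of joint lid between 0.52 and 0.87 rad and velocity of joint lid between -0.06 and 0.06 rad/s and contact force between the fingers and lid above 1.5 N and distance between the grasp point and lid_handle below 0.07 m); the arm keeps its last pose, push and grip.
It fails at once if a bystander is pushed more than 40 mm away or knocked over (distance of any of squeegee, ink_jar, ink_pot, spray_can from where it was at the start of the episode above 0.04 m or angle between any of spray_can, ink_jar, ink_pot's own z axis and vertical above 0.5 rad).
It fails at once if the lid is forced: it wrenches at the catch inside the unit with more than 60 N (contact force between lid and unit above 60 N).
It also fails if it takes over 58 s, if anything falls off the work surface, if the arm or the gripper's body presses on something with over 40 N, if the wrist force passes 120 N, or if a joint passes its speed limit or range.

## Working session

There is one attempt and no reset: what is moved stays moved. The work goes in short steps, Python scripts to look and compute and a tool call to move; the robot and the scene stay as the last step left them, time stands still between calls to the robot, and variables do not carry over. Pictures are saved under pics/ and viewed, and the job is handed in when it is done.

Besides the shell and the picture viewer there is one more tool, called in YAML: its name, and indented under it one key for each argument. arm_command: Moves the arm, as the interface text tells. Its arguments: {"type":"object","properties":{"motion":{"type":"array","items":{"type":"object","properties":{"x":{"type":"number"},"y":{"type":"number"},"z":{"type":"number"},"roll":{"type":"number"},"fingers":{"type":"number"}}}}},"required":["motion"]}

```bash
mkdir -p pics; python3 - <<'E'
from workcell import get_obs,camera
import cv2,numpy as np,pickle
o=get_obs(); print({k:np.round(v,3) for k,v in o.items()})
for n in ("scene","top"):
    c=camera(n); cv2.imwrite(f"pics/{n}0.png",c["frame"][:,:,::-1]); pickle.dump(c,open(n+"0.pkl","wb"))
    R=cv2.Rodrigues(np.array(c["rvec"],float))[0]; print(n,np.round(-R.T@np.array(c["tvec"]).ravel(),3),np.array(c["intrinsics"])[0])
E
```

```text
{'clock': np.float64(0.0), 'joint_pos': array([-1.195,  0.241,  0.004,  1.335, -0.   ,  1.571]), 'joint_vel': array([-0.001,  0.002,  0.   , -0.003, -0.   , -0.   ]), 'tau': array([ 2.0000e-03, -3.7232e+01,  2.5241e+01,  1.7000e-02,  0.0000e+00,
       -0.0000e+00]), 'eef_pos': array([ 0.183, -0.465,  0.23 ]), 'tool_rot': array([-0.695, -0.133,  0.695, -0.131]), 'ft_force': array([-0.104,  0.058, -0.324]), 'ft_torque': array([-0.003, -0.034,  0.011]), 'grip_width': np.float64(0.085)}
scene [0.99  0.618 0.905] [487.69960467   0.         324.36145264]
top [0.353 0.066 1.323] [583.97822476   0.         322.49663759]
```

View pics/scene0.png

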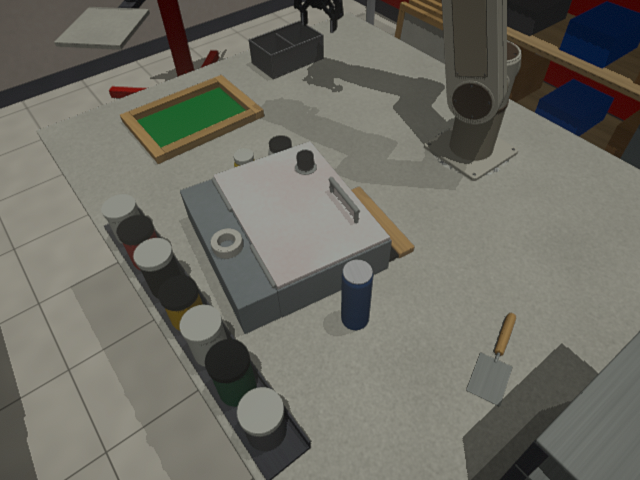

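View pics/top0.png

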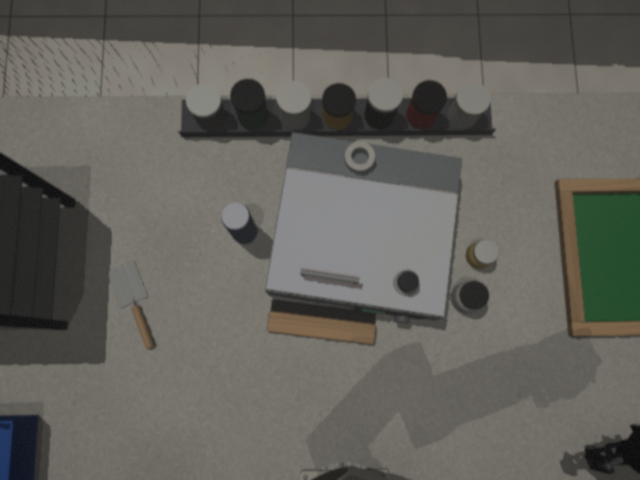

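Top view: the white lid spans about (268,290)-(445,318)-(460,190)-(290,167). The bar handle is at about (331,276), the knob at (408,281), the squeegee in front at (322,322), the can at left (238,222) and the jars at right (472,294) and (483,253). Next I measure these.

```bash
cat > h.py <<'E'
import cv2,numpy as np,pickle
def ray(c,uv):
    K=np.array(c["intrinsics"],float);R=cv2.Rodrigues(np.array(c["rvec"],float))[0];t=np.array(c["tvec"],float).ravel()
    return -R.T@t, R.T@np.linalg.inv(K)@np.array([uv[0],uv[1],1.])
def onz(c,uv,z):
    o,d=ray(c,uv); return o+d*(z-o[2])/d[2]
def proj(c,P):
    return cv2.projectPoints(np.array(P,float).reshape(-1,1,3),np.array(c["rvec"],float),np.array(c["tvec"],float),np.array(c["intrinsics"],float),None)[0].reshape(-1,2)
E
python3 - <<'E'
from h import *
c=pickle.load(open("top0.pkl","rb")); f=c["frame"]
g=f.min(2)
for p in [(230,360),(145,360),(175,250),(275,331),(283,331),(281,408)]: print(p,f[p])
cv2.imwrite("pics/topz.png",cv2.resize(f[120:350,220:510,::-1],None,fx=2.7,fy=2.6,interpolation=cv2.INTER_CUBIC))
hsv=cv2.cvtColor(f,cv2.COLOR_RGB2HSV)
roi=np.zeros(g.shape,np.uint8); roi[155:325,262:466]=1
m=((g>138)&(roi>0)).astype(np.uint8)
m=cv2.morphologyEx(m,cv2.MORPH_OPEN,np.ones((5,5)))
cs,_=cv2.findContours(m,0,2); k=max(cs,key=cv2.contourArea); k=cv2.convexHull(k)
ap=cv2.approxPolyDP(k,6,True).reshape(-1,2);print(ap, cv2.contourArea(k))
P=np.array([onz(c,p,.112) for p in k.reshape(-1,2)])[:,:2]
r=cv2.minAreaRect((P*1000).astype(np.float32)); print(r)
E
```

```text
(230, 360) [138 138 139]
(145, 360) [128 124 117]
(175, 250) [119 116 109]
(275, 331) [101 101  97]
(283, 331) [101  98  96]
(281, 408) [42 43 42]Traceback (most recent call last):
  File "<stdin>", line 10, in <module>
ValueError: max() iterable argument is empty
```

View pics/topz.png

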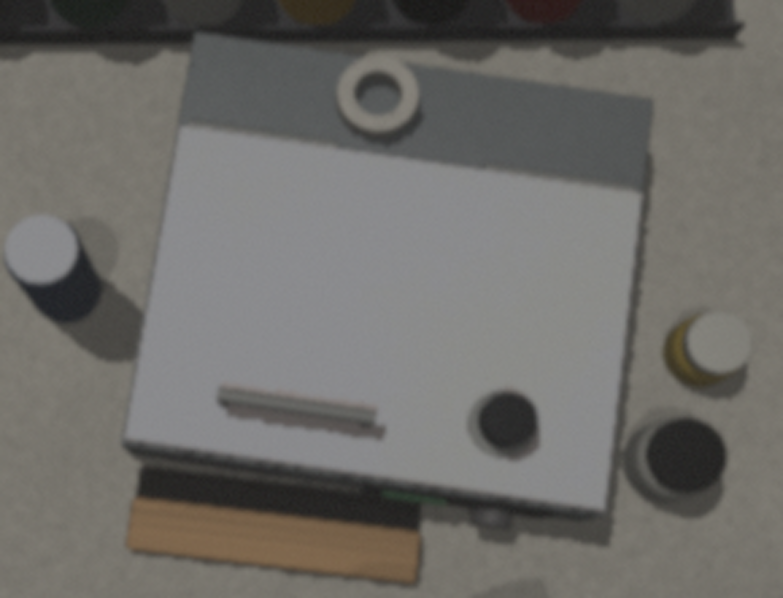

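```bash
python3 - <<'E'
from h import *
c=pickle.load(open("top0.pkl","rb")); f=c["frame"]
g=cv2.GaussianBlur(f,(3,3),0).min(2)
m=np.zeros(g.shape,np.uint8); m[155:325,262:464]=(g>122)[155:325,262:464]
m=cv2.morphologyEx(m,cv2.MORPH_OPEN,np.ones((5,5)))
cs,_=cv2.findContours(m,0,2); k=max(cs,key=cv2.contourArea); k=cv2.convexHull(k)
ap=cv2.approxPolyDP(k,6,True).reshape(-1,2);print(ap)
P=np.array([onz(c,p,.112) for p in k.reshape(-1,2)])[:,:2]
r=cv2.minAreaRect((P*1000).astype(np.float32)); print(r)
for n in ((180,126),(643,188),(603,511),(126,443)):
  print(np.round(onz(c,(220+n[0]/2.7,120+n[1]/2.6),.112),3))
# knob: dark blob
d=np.zeros_like(m); d[260:300,390:425]=(f.max(2)<75)[260:300,390:425]
cs,_=cv2.findContours(d,0,2); kk=max(cs,key=cv2.contourArea); (u,v),rr=cv2.minEnclosingCircle(kk)
print("knob",u,v,rr,onz(c,(u,v),.150))
a,b=onz(c,(220+219/2.7,120+391/2.6),.150),onz(c,(220+375/2.7,120+411/2.6),.150); print("bar",a,b,(a+b)/2,np.linalg.norm(a-b),np.arctan2(b[1]-a[1],b[0]-a[0]))
for n,uv,z in (("jar",(220+685/2.7,120+455/2.6),.085),("pot",(220+717/2.7,120+343/2.6),.07),("can",(220+42/2.7,120+250/2.6),.17),("ring",(220+378/2.7,120+95/2.6),.11),("sqL",(220+128/2.7,120+545/2.6),.02),("sqR",(220+417/2.7,120+580/2.6),.02)): print(n,np.round(onz(c,uv,z),3))
E
```

```text
[[287 170]
 [455 195]
 [442 314]
 [267 287]]
((573.2230224609375, -44.2142333984375), (370.1962585449219, 261.15386962890625), 80.453857421875)
[0.732 0.116 0.112]
[ 0.674 -0.252  0.112]
[ 0.41  -0.206  0.112]
[0.469 0.158 0.112]
knob 408.1891784667969 282.56756591796875 11.773003578186035 [ 0.4773533  -0.13003259  0.15      ]
bar [0.50502545 0.08596014 0.15      ] [ 0.48782021 -0.03055666  0.15      ] [0.49642283 0.02770174 0.15      ] 0.11778024368429221 -1.7174001140063364
jar [ 0.456 -0.28   0.085]
pot [ 0.551 -0.316  0.07 ]
can [0.614 0.217 0.17 ]
ring [ 0.757 -0.043  0.11 ]
sqL [0.392 0.164 0.02 ]
sqR [ 0.359 -0.072  0.02 ]
```

```bash
cat >> h.py <<'E'
from scipy.spatial.transform import Rotation as Rot
def togo(target,yax=None):
    from workcell import get_obs
    o=get_obs(); R=Rot.from_quat(o["tool_rot"]).as_matrix()
    print("t",round(float(o["clock"]),2),"eef",np.round(o["eef_pos"],4),"F",np.round(o["ft_force"],2),"gw",round(float(o["grip_width"]),4),"q",np.round(o["joint_pos"],2))
    print("axes x,y,z rows\n",np.round(R.T,3))
    print("shift tool",np.round(R.T@(np.array(target)-o["eef_pos"]),4))
    if yax is not None:
        y=R.T@np.array([*yax,0]); a=np.arctan2(y[2],y[1]); print("roll",a,"or",a-np.sign(a)*np.pi)
E
python3 - <<'E'
from h import *
togo((.493,.029,.25),(.988,-.156))
E
```

```text
t 0.1 eef [ 0.1833 -0.4646  0.2305] F [ 0.05 -0.14  0.17] gw 0.0856 q [-1.19  0.24  0.    1.34 -0.    1.57]
axes x,y,z rows
 [[-0.001  0.002 -1.   ]
 [ 0.367 -0.93  -0.002]
 [-0.93  -0.367  0.   ]]
shift tool [-0.0188 -0.3455 -0.4692]
roll -1.038347868276605 or 2.103244785313188
```

arm_command:
  motion:
    - {"roll": -0.115, "x": -0.002}
    - {"roll": -0.115, "x": -0.002}
    - {"roll": -0.115, "x": -0.002}
    - {"roll": -0.115, "x": -0.002}
    - {"roll": -0.115, "x": -0.002}
    - {"roll": -0.115, "x": -0.002}
    - {"roll": -0.115, "x": -0.002}
    - {"roll": -0.115, "x": -0.002}
    - {"roll": -0.115, "x": -0.002}

```text
schema error: expected keys x, y, z, roll, fingers
```

```bash
python3 - <<'E'
from h import *
togo((.493,.029,.25),(.988,-.156))
E
```

```text
t 0.1 eef [ 0.1833 -0.4646  0.2305] F [ 0.05 -0.14  0.17] gw 0.0856 q [-1.19  0.24  0.    1.34 -0.    1.57]
axes x,y,z rows
 [[-0.001  0.002 -1.   ]
 [ 0.367 -0.93  -0.002]
 [-0.93  -0.367  0.   ]]
shift tool [-0.0188 -0.3455 -0.4692]
roll -1.038347868276605 or 2.103244785313188
```

All keys are needed in each row.

arm_command:
  motion:
    - {"x": -0.002, "y": 0, "z": 0, "roll": -0.115, "fingers": 1}
    - {"x": -0.002, "y": 0, "z": 0, "roll": -0.115, "fingers": 1}
    - {"x": -0.002, "y": 0, "z": 0, "roll": -0.115, "fingers": 1}
    - {"x": -0.002, "y": 0, "z": 0, "roll": -0.115, "fingers": 1}
    - {"x": -0.002, "y": 0, "z": 0, "roll": -0.115, "fingers": 1}
    - {"x": -0.002, "y": 0, "z": 0, "roll": -0.115, "fingers": 1}
    - {"x": -0.002, "y": 0, "z": 0, "roll": -0.115, "fingers": 1}
    - {"x": -0.002, "y": 0, "z": 0, "roll": -0.115, "fingers": 1}
    - {"x": -0.002, "y": 0, "z": 0, "roll": -0.115, "fingers": 1}

```text
clock: 0.85
eef_pos: [0.1819, -0.461, 0.2435]
tool_rot: [0.529, 0.477, -0.525, 0.466]
ft_force: [-0.2, -0.1, -0.4]
grip_width: 0.0853
```

```bash
python3 - <<'E'
from h import *
togo((.493,.029,.25),(.988,-.156))
E
```

```text
t 0.85 eef [ 0.1819 -0.461   0.2435] F [-0.23 -0.1  -0.43] gw 0.0853 q [-1.2   0.24  0.04  1.38  0.    0.49]
axes x,y,z rows
 [[-0.006  0.014 -1.   ]
 [ 0.994 -0.111 -0.007]
 [-0.111 -0.994 -0.014]]
shift tool [-0.0012  0.2549 -0.5215]
roll 0.04555961914935832 or -3.0960330344404348
```

arm_command:
  motion:
    - {"x": 0, "y": 0.018, "z": -0.037, "roll": 0.01, "fingers": 1}
    - {"x": 0, "y": 0.018, "z": -0.037, "roll": 0.01, "fingers": 1}
    - {"x": 0, "y": 0.018, "z": -0.037, "roll": 0.01, "fingers": 1}
    - {"x": 0, "y": 0.018, "z": -0.037, "roll": 0.01, "fingers": 1}
    - {"x": 0, "y": 0.018, "z": -0.037, "roll": 0, "fingers": 1}
    - {"x": 0, "y": 0.018, "z": -0.037, "roll": 0, "fingers": 1}
    - {"x": 0, "y": 0.018, "z": -0.037, "roll": 0, "fingers": 1}
    - {"x": 0, "y": 0.018, "z": -0.037, "roll": 0, "fingers": 1}
    - {"x": 0, "y": 0.018, "z": -0.037, "roll": 0, "fingers": 1}
    - {"x": 0, "y": 0.018, "z": -0.037, "roll": 0, "fingers": 1}
    - {"x": 0, "y": 0.018, "z": -0.037, "roll": 0, "fingers": 1}
    - {"x": 0, "y": 0.018, "z": -0.037, "roll": 0, "fingers": 1}
    - {"x": 0, "y": 0, "z": 0, "roll": 0, "fingers": 1}
    - {"x": 0, "y": 0, "z": 0, "roll": 0, "fingers": 1}

```text
clock: 2.02
eef_pos: [0.4619, -0.0422, 0.2411]
tool_rot: [0.538, 0.468, -0.536, 0.453]
ft_force: [0.4, -0.8, 0.1]
grip_width: 0.0855
```

```bash
python3 - <<'E'
from h import *
from workcell import camera
togo((.493,.029,.25),(.988,-.156))
c=camera("wrist"); pickle.dump(c,open("w1.pkl","wb")); cv2.imwrite("pics/w1.png",c["frame"][:,:,::-1])
E
```

```text
t 2.02 eef [ 0.4619 -0.0422  0.2411] F [ 0.43 -0.83  0.15] gw 0.0855 q [-0.1   0.18 -0.05  1.36  0.02  1.62]
axes x,y,z rows
 [[-0.012  0.018 -1.   ]
 [ 0.988 -0.153 -0.014]
 [-0.153 -0.988 -0.016]]
shift tool [-0.008   0.0197 -0.0753]
roll 0.0026585245721313573 or -3.138934129017662
```

View pics/w1.png

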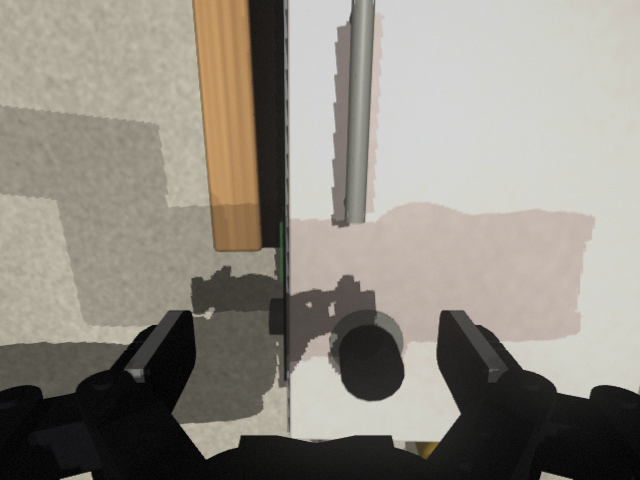

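Wrist view: the lid edge is vertical at col ~289, the bar runs from (357,220) up to (367,0), and the knob top is at (372,362). The jaws are already across the bar's direction.

```bash
python3 - <<'E'
from h import *
c=pickle.load(open("w1.pkl","rb")); 
a,b=onz(c,(357,215),.150),onz(c,(366,20),.150); print("bar",a,b,np.arctan2(a[0]-b[0],b[1]-a[1]))
e1,e2=onz(c,(289,400),.112),onz(c,(289,20),.112); print("edge",e1,e2,np.arctan2(e1[0]-e2[0],e2[1]-e1[1]))
print("knob",onz(c,(372,365),.152))
# predicted
for yaw,o in ((-.157,(.5705,-.044)),):
  R=np.array([[np.cos(yaw),-np.sin(yaw)],[np.sin(yaw),np.cos(yaw)]])
  for n,p in (("h",(-.09,.06)),("k",(-.075,-.1)),("hingemid",(.135,0))): print(n,np.array(o)+R@p)
  x=R[:,0]; print("bar dist along x:",a[:2]@x,b[:2]@x, "edge",e1[:2]@x,e2[:2]@x,"pred handle",(np.array(o)+R@(-.09,.06))@x, "edge pred", np.array(o)@x-.130)
E
```

```text
bar [ 0.48770084 -0.02620282  0.15      ] [0.50508901 0.07428117 0.15      ] -0.1713473284698506
edge [ 0.41985283 -0.17107186  0.112     ] [0.46466908 0.08913032 0.112     ] -0.17056279240318492
knob [ 0.48474553 -0.1239913   0.152     ]
h [0.49098828 0.02933407]
k [ 0.48078686 -0.13104339]
hingemid [ 0.70383961 -0.06510803]
bar dist along x: 0.4857994674146677 0.4872625197300858 edge 0.44143705274788647 0.4450179741350817 pred handle 0.4803629591501745 edge pred 0.44036295915017454
```

arm_command:
  motion:
    - {"x": 0, "y": 0.006, "z": -0.02, "roll": 0, "fingers": 1}
    - {"x": 0, "y": 0.006, "z": -0.02, "roll": 0, "fingers": 1}
    - {"x": 0.01, "y": 0.006, "z": -0.02, "roll": 0, "fingers": 1}
    - {"x": 0.02, "y": 0.006, "z": -0.015, "roll": 0, "fingers": 1}
    - {"x": 0.02, "y": 0, "z": 0, "roll": 0, "fingers": 1}
    - {"x": 0, "y": 0, "z": 0, "roll": 0, "fingers": 1}

```text
clock: 2.57
eef_pos: [0.4953, 0.0232, 0.1908]
tool_rot: [0.541, 0.463, -0.539, 0.449]
ft_force: [0.2, 0.3, -0.8]
grip_width: 0.0852
```

```bash
python3 - <<'E'
from h import *
from workcell import camera
togo((.497,.028,.129),(.986,-.164))
c=camera("wrist"); pickle.dump(c,open("w2.pkl","wb")); cv2.imwrite("pics/w2.png",c["frame"][:,:,::-1])
E
```

```text
t 2.57 eef [0.4953 0.0232 0.1908] F [ 0.18  0.3  -0.84] gw 0.0852 q [ 0.04  0.26 -0.07  1.25  0.02  1.78]
axes x,y,z rows
 [[-0.011  0.017 -1.   ]
 [ 0.986 -0.168 -0.014]
 [-0.168 -0.986 -0.015]]
shift tool [ 0.0619  0.0017 -0.0041]
roll -0.004002424087145195 or 3.137590229502648
```

View pics/w2.png

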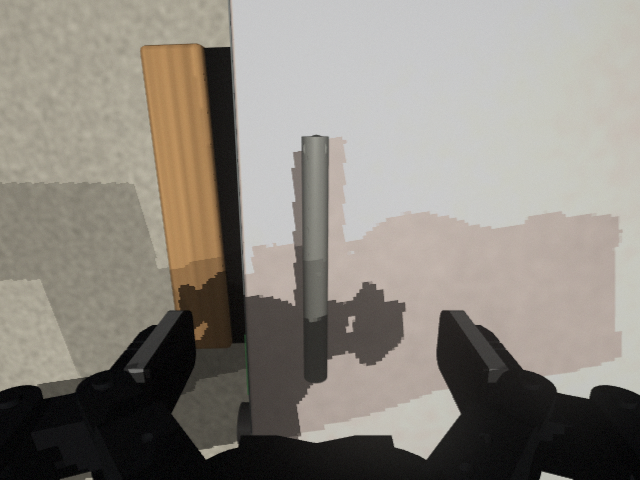

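The bar (col 315, rows 136-382) is central between the jaws. Descending.

arm_command:
  motion:
    - {"x": 0.02, "y": 0.001, "z": -0.002, "roll": 0, "fingers": 1}
    - {"x": 0.02, "y": 0.001, "z": -0.002, "roll": 0, "fingers": 1}
    - {"x": 0.012, "y": 0, "z": 0, "roll": 0, "fingers": 1}
    - {"x": 0.008, "y": 0, "z": 0, "roll": 0, "fingers": 1}
    - {"x": 0, "y": 0, "z": 0, "roll": 0, "fingers": 1}

```text
clock: 3.03
eef_pos: [0.5, 0.0209, 0.1372]
tool_rot: [0.547, 0.458, -0.539, 0.448]
ft_force: [-0.9, 0.1, -0.6]
grip_width: 0.0853
```

```bash
python3 - <<'E'
from h import *
togo((.497,.028,.129),(.986,-.164))
E
```

```text
t 3.03 eef [0.5    0.0209 0.1372] F [-0.93  0.13 -0.6 ] gw 0.0853 q [ 0.03  0.3  -0.16  1.1   0.02  1.78]
axes x,y,z rows
 [[-0.001  0.017 -1.   ]
 [ 0.984 -0.179 -0.004]
 [-0.179 -0.984 -0.016]]
shift tool [ 0.0084 -0.0042 -0.0063]
roll -0.015558199272418877 or 3.126034454317374
```

arm_command:
  motion:
    - {"x": 0.008, "y": -0.004, "z": -0.006, "roll": -0.01, "fingers": 1}
    - {"x": 0.002, "y": 0, "z": -0.002, "roll": 0, "fingers": 1}
    - {"x": 0, "y": 0, "z": 0, "roll": 0, "fingers": 0.5}
    - {"x": 0, "y": 0, "z": 0, "roll": 0, "fingers": 0}
    - {"x": 0, "y": 0, "z": 0, "roll": 0, "fingers": 0}
    - {"x": 0, "y": 0, "z": 0, "roll": 0, "fingers": 0}
    - {"x": 0, "y": 0, "z": 0, "roll": 0, "fingers": 0}
    - {"x": 0, "y": 0, "z": 0, "roll": 0, "fingers": 0}
    - {"x": 0, "y": 0, "z": 0, "roll": 0, "fingers": 0}

```text
clock: 3.78
eef_pos: [0.4952, 0.0297, 0.1319]
tool_rot: [0.545, 0.461, -0.537, 0.45]
ft_force: [5.2, -0.9, -3.0]
grip_width: 0.0096
```

```bash
python3 - <<'E'
from h import *
togo((.497,.028,.129),(.986,-.164))
E
```

```text
t 3.78 eef [0.4952 0.0297 0.1319] F [ 5.21 -0.85 -3.  ] gw 0.0096 q [ 0.05  0.3  -0.18  1.09  0.02  1.79]
axes x,y,z rows
 [[-0.002  0.019 -1.   ]
 [ 0.985 -0.171 -0.005]
 [-0.171 -0.985 -0.018]]
shift tool [0.0028 0.0021 0.0014]
roll -0.006649976756727583 or 3.1349426768330657
```

Gripped (9.6 mm on the 12 mm bar). A gentle tug in small steps:

arm_command:
  motion:
    - {"x": -0.002, "y": 0, "z": 0, "roll": 0, "fingers": 0}
    - {"x": -0.002, "y": 0, "z": 0, "roll": 0, "fingers": 0}

```text
clock: 3.95
eef_pos: [0.4958, 0.0296, 0.1349]
tool_rot: [0.545, 0.461, -0.537, 0.45]
ft_force: [3.3, 0.5, -7.3]
grip_width: 0.0096
```

arm_command:
  motion:
    - {"x": -0.002, "y": 0, "z": 0, "roll": 0, "fingers": 0}

```text
clock: 4.03
eef_pos: [0.4961, 0.0296, 0.1363]
tool_rot: [0.545, 0.461, -0.537, 0.45]
ft_force: [4.8, -0.2, -7.1]
grip_width: 0.0101
```

arm_command:
  motion:
    - {"x": -0.002, "y": 0, "z": 0, "roll": 0, "fingers": 0}

```text
clock: 4.12
eef_pos: [0.4965, 0.0295, 0.1379]
tool_rot: [0.545, 0.461, -0.537, 0.45]
ft_force: [4.3, 0.8, -7.9]
grip_width: 0.0102
```

arm_command:
  motion:
    - {"x": -0.002, "y": 0, "z": 0, "roll": 0, "fingers": 0}

```text
clock: 4.2
eef_pos: [0.4969, 0.0294, 0.1395]
tool_rot: [0.545, 0.461, -0.537, 0.45]
ft_force: [4.5, 0.4, -8.0]
grip_width: 0.0097
```

arm_command:
  motion:
    - {"x": -0.002, "y": 0, "z": 0, "roll": 0, "fingers": 0}

```text
clock: 4.28
eef_pos: [0.4973, 0.0294, 0.1413]
tool_rot: [0.545, 0.461, -0.537, 0.45]
ft_force: [4.8, 0.3, -8.8]
grip_width: 0.0099
```

arm_command:
  motion:
    - {"x": -0.003, "y": 0.0, "z": 0, "roll": 0, "fingers": 0}
    - {"x": -0.003, "y": 0, "z": 0, "roll": 0, "fingers": 0}

```text
clock: 4.45
eef_pos: [0.4988, 0.0291, 0.1471]
tool_rot: [0.545, 0.46, -0.537, 0.451]
ft_force: [6.3, 0.1, -10.2]
grip_width: 0.01
```

arm_command:
  motion:
    - {"x": -0.003, "y": 0.0005, "z": 0, "roll": 0, "fingers": 0}
    - {"x": -0.003, "y": 0.0005, "z": 0, "roll": 0, "fingers": 0}

```text
clock: 4.62
eef_pos: [0.5005, 0.0288, 0.1529]
tool_rot: [0.545, 0.46, -0.537, 0.451]
ft_force: [4.6, -1.0, -6.9]
grip_width: 0.0104
```

```bash
python3 - <<'E'
from h import *
from workcell import camera
togo((.497,.028,.129),(.986,-.164))
c=camera("scene"); f=c["frame"][130:330,170:430,::-1]
cv2.imwrite("pics/s3.png",cv2.resize(f,None,fx=3,fy=3,interpolation=cv2.INTER_CUBIC))
E
```

```text
t 4.62 eef [0.5005 0.0288 0.1529] F [ 4.58 -1.02 -6.93] gw 0.0104 q [ 0.05  0.29 -0.14  1.14  0.02  1.79]
axes x,y,z rows
 [[ 0.001  0.018 -1.   ]
 [ 0.985 -0.171 -0.002]
 [-0.171 -0.985 -0.018]]
shift tool [ 0.0238 -0.0032  0.0018]
roll -0.006730089631811727 or 3.1348625639579812
```

View pics/s3.png

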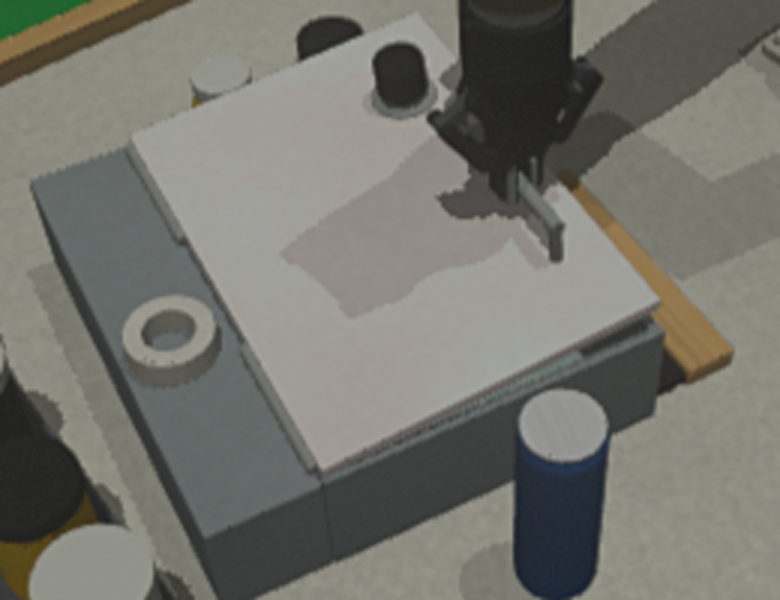

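The lid's front edge has risen and the glass shows beneath it at (570,370). It has lifted 21 mm at the handle, well past the 4-5 mm catch play, at about 8 N, so it is free. Following the arc now.

arm_command:
  motion:
    - {"x": -0.0054, "y": 0.002, "z": 0, "roll": 0, "fingers": 0}
    - {"x": -0.0054, "y": 0.002, "z": 0, "roll": 0, "fingers": 0}
    - {"x": -0.0054, "y": 0.002, "z": 0, "roll": 0, "fingers": 0}
    - {"x": -0.0054, "y": 0.002, "z": 0, "roll": 0, "fingers": 0}
    - {"x": -0.0052, "y": 0.0026, "z": 0, "roll": 0, "fingers": 0}
    - {"x": -0.0052, "y": 0.0026, "z": 0, "roll": 0, "fingers": 0}
    - {"x": -0.0052, "y": 0.0026, "z": 0, "roll": 0, "fingers": 0}

```text
clock: 5.25
eef_pos: [0.5153, 0.0263, 0.1906]
tool_rot: [0.544, 0.462, -0.537, 0.449]
ft_force: [5.6, 0.9, -11.4]
grip_width: 0.0095
```

```bash
cat >> h.py <<'E'
def arc():
    from workcell import get_obs
    o=get_obs(); d=np.array(o["eef_pos"])-np.array([.4952,.0297,.1319]); u=np.array([.9865,-.164]); v=np.array([.164,.9865])
    T=np.linspace(0,1.2,1201); z=.225*np.sin(T)+.048*np.cos(T)-.048; i=np.argmin(abs(z-d[2])); t=T[i]
    print("theta",round(t,3),"back",round(d[:2]@u,4),"want",round(.225-.225*np.cos(t)+.048*np.sin(t),4),"side",round(d[:2]@v,4))
    togo((.576,.018,.2656),(.986,-.164))
E
python3 -c "
from h import *
arc()"
```

```text
theta 0.272 back 0.0204 want 0.0212 side -0.0
t 5.25 eef [0.5153 0.0263 0.1906] F [  5.65   0.92 -11.38] gw 0.0095 q [ 0.04  0.3  -0.03  1.25  0.02  1.78]
axes x,y,z rows
 [[-0.005  0.021 -1.   ]
 [ 0.985 -0.17  -0.008]
 [-0.17  -0.985 -0.02 ]]
shift tool [-0.0755  0.0606 -0.0036]
roll -0.005940514517020861 or 3.1356521390727723
```

arm_command:
  motion:
    - {"x": -0.005, "y": 0.003, "z": 0, "roll": 0, "fingers": 0}
    - {"x": -0.005, "y": 0.003, "z": 0, "roll": 0, "fingers": 0}
    - {"x": -0.005, "y": 0.003, "z": 0, "roll": 0, "fingers": 0}
    - {"x": -0.005, "y": 0.003, "z": 0, "roll": 0, "fingers": 0}
    - {"x": -0.0046, "y": 0.0035, "z": 0, "roll": 0, "fingers": 0}
    - {"x": -0.0046, "y": 0.0035, "z": 0, "roll": 0, "fingers": 0}
    - {"x": -0.0046, "y": 0.0035, "z": 0, "roll": 0, "fingers": 0}
    - {"x": -0.0046, "y": 0.0035, "z": 0, "roll": 0, "fingers": 0}

```text
clock: 5.92
eef_pos: [0.5401, 0.0222, 0.2307]
tool_rot: [0.542, 0.466, -0.539, 0.446]
ft_force: [2.6, 2.9, -8.9]
grip_width: 0.0098
```

```bash
python3 -c "
from h import *
arc()"
```

```text
theta 0.482 back 0.0455 want 0.0479 side -0.0
t 5.92 eef [0.5401 0.0222 0.2307] F [ 2.59  2.89 -8.86] gw 0.0098 q [0.03 0.33 0.13 1.38 0.02 1.77]
axes x,y,z rows
 [[-0.014  0.024 -1.   ]
 [ 0.986 -0.169 -0.018]
 [-0.169 -0.985 -0.021]]
shift tool [-0.0355  0.0354 -0.0027]
roll -0.004997259964370852 or 3.1365953936254223
```

arm_command:
  motion:
    - {"x": -0.0042, "y": 0.0041, "z": 0, "roll": 0, "fingers": 0}
    - {"x": -0.0042, "y": 0.0041, "z": 0, "roll": 0, "fingers": 0}
    - {"x": -0.0042, "y": 0.0042, "z": 0, "roll": 0, "fingers": 0}
    - {"x": -0.004, "y": 0.0042, "z": 0, "roll": 0, "fingers": 0}
    - {"x": -0.004, "y": 0.0043, "z": 0, "roll": 0, "fingers": 0}
    - {"x": -0.0038, "y": 0.0043, "z": 0, "roll": 0, "fingers": 0}
    - {"x": -0.0038, "y": 0.0044, "z": 0, "roll": 0, "fingers": 0}
    - {"x": -0.002, "y": 0.0025, "z": 0, "roll": 0, "fingers": 0}
    - {"x": 0, "y": 0, "z": 0, "roll": 0, "fingers": 0}

```text
clock: 6.67
eef_pos: [0.5725, 0.0167, 0.265]
tool_rot: [0.541, 0.468, -0.54, 0.444]
ft_force: [-0.8, 3.0, -5.8]
grip_width: 0.0098
```

```bash
python3 - <<'E'
from h import *
from workcell import camera
arc()
c=camera("scene"); pickle.dump(c,open("s4.pkl","wb")); f=c["frame"][80:340,150:470,::-1]
cv2.imwrite("pics/s4.png",cv2.resize(f,None,fx=2.3,fy=2.3,interpolation=cv2.INTER_CUBIC))
arc()
E
```

```text
theta 0.696 back 0.0784 want 0.0831 side -0.0001
t 6.67 eef [0.5725 0.0167 0.265 ] F [-0.82  3.03 -5.8 ] gw 0.0098 q [0.01 0.4  0.31 1.5  0.03 1.75]
axes x,y,z rows
 [[-0.021  0.027 -0.999]
 [ 0.986 -0.168 -0.025]
 [-0.168 -0.985 -0.023]]
shift tool [-0.0006  0.0032 -0.0018]
roll -0.004198911566296035 or 3.137393742023497
theta 0.695 back 0.0783 want 0.0829 side -0.0001
t 6.72 eef [0.5724 0.0168 0.2649] F [-2.09  3.41 -5.13] gw 0.0095 q [0.01 0.4  0.31 1.5  0.03 1.75]
axes x,y,z rows
 [[-0.021  0.027 -0.999]
 [ 0.986 -0.168 -0.025]
 [-0.168 -0.985 -0.023]]
shift tool [-0.0007  0.0033 -0.0018]
roll -0.004136399921155995 or 3.137456253668637
```

View pics/s4.png

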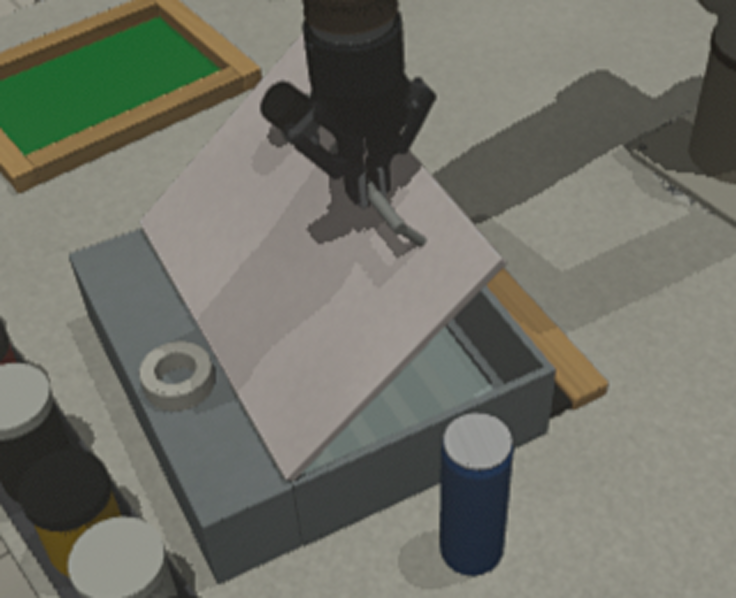

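The lid stands well open at (503,262), held at the bar, and the can, ring and squeegee are undisturbed. Now I check the angle independently from the image, and check for drift.

arm_command:
  motion:
    - {"x": 0, "y": 0, "z": 0, "roll": 0, "fingers": 0}
    - {"x": 0, "y": 0, "z": 0, "roll": 0, "fingers": 0}
    - {"x": 0, "y": 0, "z": 0, "roll": 0, "fingers": 0}
    - {"x": 0, "y": 0, "z": 0, "roll": 0, "fingers": 0}

```text
clock: 7.05
eef_pos: [0.5723, 0.0168, 0.2648]
tool_rot: [0.541, 0.468, -0.54, 0.444]
ft_force: [-1.4, 2.8, -4.9]
grip_width: 0.0099
```

```bash
python3 - <<'E'
from h import *
from workcell import camera
arc()
c=pickle.load(open("s4.pkl","rb"))
# corner ray ∩ plane of lid's left side (unit y=+.187)
u=np.array([.9865,-.164]);v=np.array([.164,.9865]);O=np.array([.5715,-.044])
o,d=ray(c,(150+503/2.3,80+262/2.3)); s=((O@v+.187)-o[:2]@v)/(d[:2]@v); P=o+s*d
f=.135-(P[:2]-O)@u; print("corner",P,f,P[2]-.1,"angle",np.arctan2(P[2]-.1,f)-np.arctan2(.012,.265),"len",np.hypot(f,P[2]-.1))
for i in range(4): camera("top")
arc()
c=camera("top"); cv2.imwrite("pics/t5.png",c["frame"][:,:,::-1])
E
```

```text
theta 0.695 back 0.0782 want 0.0829 side -0.0001
t 7.05 eef [0.5723 0.0168 0.2648] F [-1.37  2.84 -4.94] gw 0.0099 q [0.01 0.4  0.31 1.5  0.03 1.75]
axes x,y,z rows
 [[-0.02   0.027 -0.999]
 [ 0.986 -0.168 -0.025]
 [-0.168 -0.985 -0.023]]
shift tool [-0.0008  0.0034 -0.0019]
roll -0.004189369032648645 or 3.1374032845571445
corner [0.53625874 0.15141771 0.26944499] 0.2018140087038513 0.16944498670661387 angle 0.6531788045240497 len 0.2635156496854081
theta 0.695 back 0.0782 want 0.0829 side -0.0001
t 7.25 eef [0.5723 0.0168 0.2649] F [-0.8   3.05 -5.5 ] gw 0.0098 q [0.01 0.4  0.31 1.5  0.03 1.75]
axes x,y,z rows
 [[-0.021  0.027 -0.999]
 [ 0.986 -0.168 -0.025]
 [-0.168 -0.985 -0.023]]
shift tool [-0.0008  0.0034 -0.0018]
roll -0.0041515128495949625 or 3.137441140740198
```

View pics/t5.png

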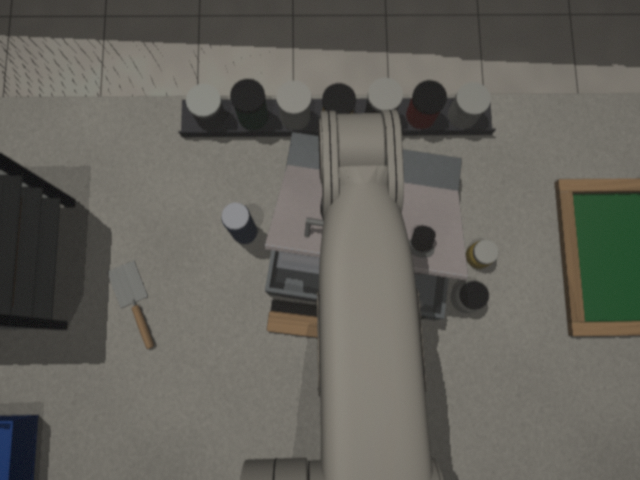

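Top view: the can, jars and squeegee are where they were, and the lid is open. The angle is 0.65-0.70 rad by two methods and there is no drift, so I'm handing in.

```bash
python3 -c "
from workcell import job_done
print(job_done())"
```

```text
the job is handed in; nothing more can be done
None
```

I opened the lid by its bar handle and handed the job in with the gripper still holding it at about 40 degrees. A gentle tug showed it was free: it rose about 21 mm at the handle, well past the 4–5 mm of catch play, at a steady 7–10 N. I left the knob alone.

**Last checks:**
- **Lid angle:** 0.695 rad from the arm's position and about 0.65 rad from the lid corner in the scene image. The two differ by about 0.04 rad, but both are well inside 0.52–0.87.
- **Holding still:** the tool drifted 0.1 mm or less over the last half second.
- **Grip:** the fingers read about 9.8 mm on the 12 mm bar, a little under its diameter. The wrist carries about 5–6 N.
- **Fit to the arc:** the tool sat about 5 mm forward of my computed arc, probably because the hinge position and yaw are only measured to a few millimetres. The side forces stayed within about 3.5 N.
- **Bystanders:** the can, jar and pot look unmoved in the last top view. The arm hides part of the squeegee there, but the visible part has not moved.

The clock stood at about 7.3 s when I handed in.

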